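# Fit the loose crank and raise a baked tart out of its ring

## Task

Take the loose crank out of its parking block, lower it into the drive bore of the tart ejector, feel gently for the hidden hexagon until the crank drops fully home, then turn it clockwise until the plate has lifted the tart all the way up. Leave the crank seated in the machine and let go of it. Never force it down or against the stop, do not touch the tart, and leave the other things on the bench where they are.

Things in the scene. Friction and masses are not known exactly. Their poses are not given: they have to be found in the camera images.
- crank: Loose steel crank, 0.3-0.5 kg, upright in a parking block (see parking). Origin: centre of the shank's lower tip; z up the shank, x along the arm. Shank: hexagon, z 0 to 45 mm, 26 mm across flats, 30 across corners (two corners on +x and -x), last 1.5 mm tapered to 21 across flats. Round flange 48 mm wide, z 45 to 51. Arm 20 mm wide (y), z 51 to 59, x -9 to 94.
- crank_tang (a point): Point in the crank's tang, the flat-sided steel block above the shank made for gripping and turning: 34 mm (crank x) by 22 mm (crank y), from z 59 to 91 mm above the crank's origin, on the shank axis. This point lies 80 mm above the crank's origin. Grip it across its 22 mm; fingertips may straddle the arm, which is 20 mm wide.
- crank_handle (a point): Point in the crank's round black handle: upright, 18 mm wide, z 59 to 104 mm above the crank's origin, 85 mm from the shank axis along crank x. This point lies 85 mm above the crank's origin. Crank may be turned by the handle or by the tang.
- parking (a point): Centre of the mouth of the hole in the white parking block, 80 x 80 mm, 55 mm high, fixed. Round hole 36 mm wide, 50 mm deep. The crank's flange rests on its top; the crank is clear of it when lifted 50 mm.
- bore_mouth (a point): Centre of the mouth of the drive bore, in a steel block 60 x 60 mm standing 10 mm above the flat top of the white ejector (160 x 360 mm, 85 mm high, fixed). Axes of the ejector: z up, y towards the tart, which is 220 mm away. The bore is round, 33 mm wide, 25 mm deep. With the crank fully home its origin is 45 mm below this point and its flange rests on the block.
- socket (a point): Top centre of the spindle's hexagon socket, 25 mm down the bore, out of sight: 27 mm across flats, 20 mm deep, at an angle no reading tells. The tapered tip centres itself; without a match the crank stops 0 to 1 mm below this point. Turned under a light push (3 to 10 N) it slips and drops within 60 degrees; if it catches part-way, ease it to and fro. A push of over 20 N harms it.
- lift_plate (a joint): Height of the round plate under the tart, m: 0 down, about 0.022 fully up. The spindle takes about 0.2 N m (2.5 N at the handle) and turns clockwise seen from above, 109 degrees (1.9 rad) from its start to a hard stop, where the plate is fully up (11.6 mm per rad); 0.3 rad the other way. It stays where left. Twisting with more than about 0.5 N m, as against the stop, harms it.
- tart: Baked tart, 72 mm wide, 22 mm high, 0.07 kg, lying loose on the lifting plate inside an aluminium ring (87 mm wide, rim 18 mm above the ejector's top). Origin: centre of its underside, z up.
- tin_a: Bystander: small dark tart tin, 72 mm wide, 22 mm high. Origin: centre of its underside.
- tin_b: Bystander: the same kind of tin, farther out. Origin: centre of its underside.
- jar: Bystander: low metal sugar jar, 60 mm wide, 50 mm high. Origin: centre of its underside.

How it is judged:
By the outcome, as a careful person would: the job done as asked, in the order asked, and still so for the second after the job is handed in, with the robot touching nothing.
It also fails if it takes over 72 s, if anything falls off the work surface, if the arm or the gripper's body presses on something with over 40 N, if the wrist force passes 120 N, or if a joint passes its speed limit or range.

## Robot

A 6-joint arm with a two-finger parallel gripper is mounted at the origin on the work surface. World frame = base frame: x ahead of the robot, y to its left, z up, the work surface at z = 0. Lengths are in m, angles in rad, forces in N, time in s.
With the tool pointing down it reaches from about 0.425 to 0.95 m from the base axis. Payload 3.5 kg.
Tool frame: the origin (TCP) lies at the very end of the fingers, on their centre line; the grasp point (between the pads) lies 19 mm behind it; z points along the fingers, y is the line along which they close (so a half turn about z gives the same grasp; the last joint's range is limited). The gripper opens to 85 mm and grips with 20 to 120 N. Pads are 22 mm wide; open, the fingers measure 114 mm over their backs; the gripper's body (76 mm by 85 mm) begins 54 mm behind the grasp point. The pads swing forward as they close: fully open they stand 13 mm farther back than shut.
Start: joints at [0.97, 0.286, 1.577, -0, 1.279, -0.15], TCP at [0.294, 0.608, 0.231] pointing down, gripper open.
Joint ranges: [-2.77, 2.77], [-0.9, 2.22], [0.21, 2.48], [-1.53, 4.67], [0.24, 2.81], [-2.84, 2.84]. Speed limits (rad/s): [2.79, 2.79, 3.14, 3.14, 3.14, 3.14].

## Interface

Orientations are given as a rotation vector (axis times angle).
In Python, from bench import * gives the robot as it stands.
- The arm moves only by the tool servo_tool, never from a script. Its argument "commands" is a list of rows, each a list of 4 numbers: the shift along the world's x, y, z in cm, then the turn about the world's z in rad. A call has 1 to 20 rows; each row shifts and turns the commanded pose from where the row before left it; what a row does not reach is not made up. A row lasts 1/10 s, in which the tool goes at most 50 mm and 8.59 degrees, less where a joint would pass 70% of its speed; a pose out of reach is approached as far as the arm can. A call is refused whole if a number of a shift passes 5 or a number of a turn 0.15, either way. A call with a gripper value outside its range is refused whole. "gripper" is the finger opening in cm, from 0 to 8.54, set as the call begins (left out, the last holds). The fingers move at their own pace and stop on an object; "newtons" is the grip in N (left out, the last holds). Time passes only in rows, so rows that do not move let the fingers close. It gives the time, the measured TCP pose, the force, the opening and the grip force at its end, in the units of the state.
- get_obs(): the state, without advancing time (a new reading comes with each control period).
- get_image(name): name is "scene" or "side" or "wrist"; returns a dict with "img" (480x640x3 uint8, red, green, blue), "mtx" (3x3 intrinsics, pixels), "position" and "orientation" of the camera in the world. Camera axes: x right, y down, z forward; pixel columns grow to the right and rows downward; lengths in m; the calibration is good to about 2 mm. A picture is of the moment at which its call begins. There is no depth.
- close_job(): hands the job in; it is judged then, once.
Trained networks look in the newest picture that a camera, given by its name, has taken for a name from the list of things; names that differ only in an ending like _2 or _b are one class to them, and where a whole thing is asked for, a point or a joint stands for the part that bears it (a point fixed in the world has none). Each returns a list of dicts, best first, with "score" (0 to 1); they miss things now and then, are a little off and sometimes report something else, mostly with a low value. They report only what shows in the picture. A call takes as long as a camera call.
- search_frame(camera, thing): "bbox" ([left, top, width, height] in pixels, round what is visible of it).
- masks_of(camera, thing): "mask" (480x640 bool, what is visible of it) and "bbox" ([left, top, width, height] in pixels, round what is visible of it).
- landmark_of(camera, thing): "pixel" ([column, row] in pixels: a listed point, or the origin of a listed thing).
The state is a dict: "time": time; "joint_pos": joint angles; "joint_velocities": joint speeds; "joint_efforts": joint torques, N m; "tcp_pos": TCP position; "tool_rot": TCP orientation; "contact_force": force on the tool from outside, world axes, zero at the start; "ft_torque": the same for the moment, N m; "opening": finger opening in m; "finger_force": force on a finger pad.
Only numpy, scipy, OpenCV 4.12 (cv2) and the standard library are available. Lean on these libraries where they do the work, as an engineer would, in place of code of your own. Each camera call takes 0.05 s, during which the arm holds its last target. There are 200 camera calls.

## Working session

There is one attempt and no reset: what is moved stays moved. The work goes in short steps, Python scripts to look and compute and a tool call to move; the robot and the scene stay as the last step left them, time stands still between calls to the robot, and variables do not carry over. Pictures are saved under pics/ and viewed, at most 10 in all, crops included, and the job is handed in when it is done.

Besides the shell and the picture viewer there is one more tool, called after ">>>" by a JSON object that holds its "method" and its "body", one argument or row to a line. servo_tool: Moves the arm, as the interface text tells. Its arguments: {"type":"object","properties":{"commands":{"type":"array","items":{"type":"array","items":{"type":"number"}}},"gripper":{"type":"number"},"newtons":{"type":"number"}},"required":["commands"]}

```bash
mkdir -p pics; cat > h.py <<'E'
from bench import *
import numpy as np, cv2
from scipy.spatial.transform import Rotation as R
def ray(im,px):
    K=np.array(im["mtx"]);o=np.array(im["orientation"])
    Rm=o if o.shape==(3,3) else R.from_rotvec(o).as_matrix()
    d=Rm@np.linalg.inv(K)@[px[0],px[1],1]
    return np.array(im["position"]),d/np.linalg.norm(d)
def atz(im,px,z):
    p,d=ray(im,px);return p+d*(z-p[2])/d[2]
def tri(obs):
    A=np.zeros((3,3));b=np.zeros(3)
    for im,px in obs:
        p,d=ray(im,px);M=np.eye(3)-np.outer(d,d);A+=M;b+=M@p
    x=np.linalg.solve(A,b)
    return x,[np.linalg.norm((np.eye(3)-np.outer(ray(i,q)[1],ray(i,q)[1]))@(x-ray(i,q)[0])) for i,q in obs]
E
python3 - <<'E'
from h import *
np.set_printoptions(precision=4,suppress=True)
ims={}
for c in ["scene","side"]:
    ims[c]=get_image(c)
    print(c,np.array(ims[c]["position"]),ims[c]["orientation"])
    cv2.imwrite(f"pics/{c}0.png",ims[c]["img"][:,:,::-1])
for t in ["crank_tang","crank_handle","crank","parking","bore_mouth","tart","tin_a","jar"]:
    obs=[]
    for c in ims:
        r=landmark_of(c,t)
        print(t,c,[(np.round(x["pixel"],1),round(x["score"],2)) for x in r[:3]])
        if r: obs.append((ims[c],r[0]["pixel"]))
    if len(obs)==2: print("  ->",*tri(obs))
print(get_obs())
E
```

```text
scene [1.2126 0.2481 0.8361] [-1.4027 -2.161   0.8626]
side [ 0.2883 -0.5148  0.5827] [-2.2422  0.5786 -0.2614]
crank_tang scene [(array([180.1, 223.9]), 0.76)]
crank_tang side [(array([470.4, 341.1]), 0.77)]
  -> [ 0.6266 -0.2862  0.0877] [np.float64(0.0026958173929153245), np.float64(0.0026958173929150816)]
crank_handle scene [(array([156.2, 255.7]), 0.81)]
crank_handle side [(array([518.5, 311.6]), 0.61)]
  -> [ 0.7124 -0.2801  0.0887] [np.float64(0.0013078369070147187), np.float64(0.0013078369070148104)]
crank scene [(array([188.1, 255. ]), 0.82)]
crank side [(array([461.9, 375.1]), 0.8), (array([257.7, 165.5]), 0.73)]
  -> [ 0.6313 -0.2839  0.0069] [np.float64(6.69247495818015e-05), np.float64(6.692474958167204e-05)]
parking scene [(array([182.3, 234.4]), 0.94)]
parking side [(array([465.8, 355.8]), 0.95)]
  -> [ 0.6258 -0.2874  0.0585] [np.float64(0.002848647227921332), np.float64(0.002848647227921405)]
bore_mouth scene [(array([325.6, 245.6]), 0.88), (array([235.1, 315.5]), 0.6)]
bore_mouth side [(array([332.9, 227.3]), 0.56)]
  -> [ 0.5769 -0.0189  0.0966] [np.float64(0.00258
[... 559 characters left out ...]
y([246.3, 206.6]), 0.86)]
jar side [(array([336., 419.]), 0.78), (array([258.9, 162. ]), 0.18)]
  -> [ 0.4535 -0.253  -0.0024] [np.float64(0.0013852884870182186), np.float64(0.0013852884870182458)]
{'time': 0.9, 'joint_pos': array([ 0.97  ,  0.2862,  1.5767, -0.    ,  1.2786, -0.15  ]), 'joint_velocities': array([-0.0004, -0.0004, -0.0002, -0.0007, -0.0004,  0.0006]), 'joint_efforts': array([  0.0001, -40.5958, -29.2945,  -0.0002,   0.0005,  -0.    ]), 'tcp_pos': array([0.294 , 0.6076, 0.2314]), 'tool_rot': array([0.7021, 3.0621, 0.0001]), 'contact_force': array([-0.6431,  0.1251, -0.5074]), 'ft_torque': array([-0.0323,  0.0242,  0.0488]), 'finger_force': 0.0, 'opening': 0.08572276460410358}
```

View pics/scene0.png

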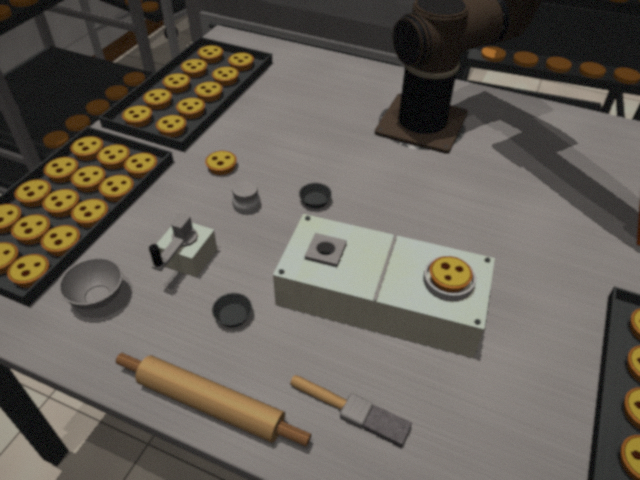

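View pics/side0.png

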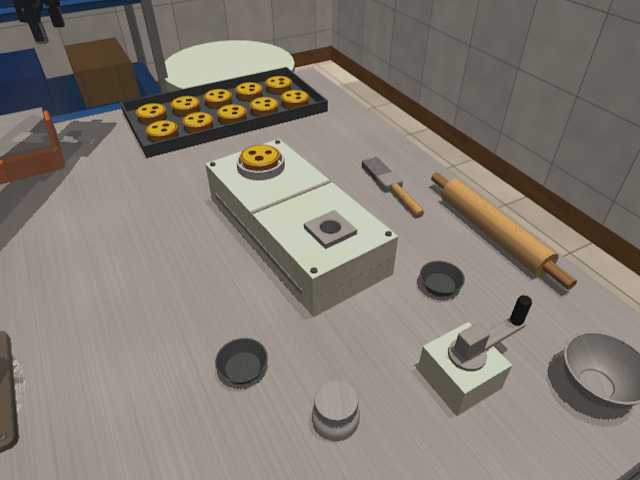

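The scene picture shows the crank in its block at about (180,235), the bore at (325,247) and the tart at (450,272). In the side picture they are at (470,345), (331,228) and (260,157). The networks agree, so I'm moving above the crank.

>>> {"method": "servo_tool", "body": {
  "commands": [
    [1.65,-4.4,0,0.026],
    [1.65,-4.4,0,0.026],
    [1.65,-4.4,0,0.026],
    [1.65,-4.4,0,0.026],
    [1.65,-4.4,0,0.026],
    [1.65,-4.4,0,0.026],
    [1.65,-4.4,0,0.026],
    [1.65,-4.4,0,0.026],
    [1.65,-4.4,0,0.026],
    [1.65,-4.4,0,0.026],
    [1.65,-4.4,0,0.026],
    [1.65,-4.4,0,0.026],
    [1.65,-4.4,0,0.026],
    [1.65,-4.4,0,0.026],
    [1.65,-4.4,0,0.026],
    [1.65,-4.4,0,0.026],
    [1.65,-4.4,0,0.026],
    [1.65,-4.4,0,0.026],
    [1.65,-4.4,0,0.026],
    [1.65,-4.4,0,0.026]
  ],
  "gripper": 6,
  "newtons": 60
}}

```text
time: 2.9
tcp_pos: [0.6245, -0.2744, 0.2314]
tool_rot: [-0.11, 3.139, -0.0]
contact_force: [1.3, -0.0, 0.8]
opening: 0.0599
finger_force: 0.0
```

>>> {"method": "servo_tool", "body": {
  "commands": [
    [0.3,-0.6,0,0],
    [0,0,0,0],
    [0,0,0,0]
  ]
}}

```text
time: 3.2
tcp_pos: [0.6268, -0.2773, 0.2311]
tool_rot: [0.109, -3.139, -0.002]
contact_force: [-0.1, 1.1, 0.0]
opening: 0.0603
finger_force: 0.0
```

```bash
python3 - <<'E'
from h import *
np.set_printoptions(precision=4,suppress=True)
im=get_image("wrist");cv2.imwrite("pics/w1.png",im["img"][:,:,::-1])
print(im["position"])
for t,z in [("crank_tang",.09),("crank_handle",.095),("parking",.055),("crank",.01)]:
    r=landmark_of("wrist",t)
    for x in r[:2]: print(t,np.round(x["pixel"],1),round(x["score"],2),atz(im,x["pixel"],z))
o=get_obs();print(o["time"],o["tcp_pos"],o["tool_rot"],o["joint_pos"],o["contact_force"],o["opening"])
E
```

```text
[ 0.5604 -0.2814  0.374 ]
crank_tang [313.3 217.3] 0.57 [ 0.6255 -0.2832  0.09  ]
crank_handle [307.6 326. ] 0.7 [ 0.7146 -0.282   0.095 ]
crank [311.8 201.4] 0.89 [ 0.6283 -0.2861  0.01  ]
3.45 [ 0.6271 -0.2771  0.2318] [-0.111   3.1392 -0.0002] [-0.5638  0.3086  1.5482  0.0001  1.2844 -2.2054] [-0.1943  0.163   0.0481] 0.060210510079136435
```

View pics/w1.png

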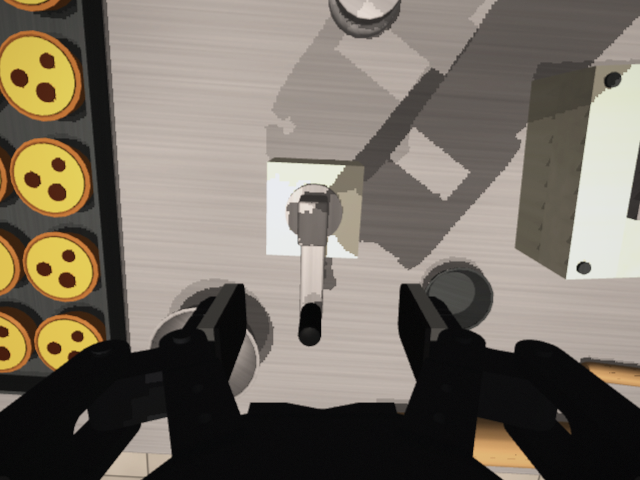

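The wrist view shows the tang at (313,218) and the handle at (308,326), square between the fingers. I'll lower onto it and grip.

>>> {"method": "servo_tool", "body": {
  "commands": [
    [0,-0.7,-1.0,-0.03],
    [0,0,-3,0],
    [0,0,-3,0],
    [0,0,-3,0],
    [0,0,-2,0],
    [0,0,-2,0],
    [0,0,-1,0],
    [0,0,-1,0],
    [0,0,0,0],
    [0,0,0,0]
  ]
}}

```text
time: 4.45
tcp_pos: [0.6274, -0.2857, 0.072]
tool_rot: [-0.061, 3.14, -0.001]
contact_force: [0.5, -0.4, 0.3]
opening: 0.06
finger_force: 0.0
```

>>> {"method": "servo_tool", "body": {
  "commands": [
    [0,0,0,0],
    [0,0,0,0],
    [0,0,0,0],
    [0,0,0,0],
    [0,0,0,0],
    [0,0,0,0],
    [0,0,0,0],
    [0,0,0,0],
    [0,0,0,0],
    [0,0,0,0]
  ],
  "gripper": 0,
  "newtons": 60
}}

```text
time: 5.45
tcp_pos: [0.6277, -0.2857, 0.0726]
tool_rot: [-0.062, 3.139, -0.001]
contact_force: [0.3, 1.1, 5.2]
opening: 0.0215
finger_force: 60.7
```

>>> {"method": "servo_tool", "body": {
  "commands": [
    [0,0,0.5,0],
    [0,0,1,0],
    [0,0,1.5,0],
    [0,0,2,0],
    [0,0,2,0],
    [0,0,2,0],
    [0,0,1.5,0],
    [0,0,1.0,0],
    [0,0,0.5,0],
    [0,0,0,0]
  ]
}}

```text
time: 6.45
tcp_pos: [0.6272, -0.2855, 0.1918]
tool_rot: [-0.062, 3.14, -0.001]
contact_force: [0.1, -0.4, -3.5]
opening: 0.021
finger_force: 59.6
```

>>> {"method": "servo_tool", "body": {
  "commands": [
    [-0.3,1.5,0,0],
    [-0.5,2.5,0,0],
    [-0.5,3,0,0],
    [-0.5,3,0,0],
    [-0.5,3,0,0],
    [-0.5,3,0,0],
    [-0.5,2.5,0,0],
    [-0.3,1.5,0,0],
    [0,0,0,0],
    [0,0,0,0]
  ]
}}

```text
time: 7.45
tcp_pos: [0.5909, -0.0854, 0.191]
tool_rot: [0.063, -3.141, 0.001]
contact_force: [0.1, -0.1, -3.1]
opening: 0.021
finger_force: 59.6
```

```bash
python3 - <<'E'
from h import *
np.set_printoptions(precision=4,suppress=True)
im=get_image("wrist");cv2.imwrite("pics/w2.png",im["img"][:,:,::-1])
for t,z in [("bore_mouth",.095)]:
    r=landmark_of("wrist",t)
    for x in r[:2]: print(t,np.round(x["pixel"],1),round(x["score"],2),atz(im,x["pixel"],z))
for c in ["scene","side"]:
    i=get_image(c);cv2.imwrite(f"pics/{c}2.png",i["img"][:,:,::-1])
    for x in landmark_of(c,"bore_mouth")[:2]: print(c,x["pixel"],x["score"],atz(i,x["pixel"],.095))
o=get_obs();print(o["time"],o["tcp_pos"],o["tool_rot"],o["joint_pos"],o["contact_force"],o["ft_torque"],o["opening"])
E
```

```text
bore_mouth [429.6 216.9] 0.94 [ 0.5759 -0.0166  0.095 ]
bore_mouth [422.1 208.5] 0.36 [ 0.5706 -0.022   0.095 ]
scene [324.9, 247.1] 0.62 [ 0.577  -0.0176  0.095 ]
side [330.2, 226.2] 0.72 [ 0.5767 -0.0155  0.095 ]
7.75 [ 0.5912 -0.0863  0.1913] [ 0.0596 -3.141   0.0001] [-0.3147  0.1531  1.8093 -0.0001  1.1792 -1.9234] [-0.4408 -0.7994 -2.9811] [ 0.0319 -0.0133  0.025 ] 0.021011802990372714
```

View pics/w2.png

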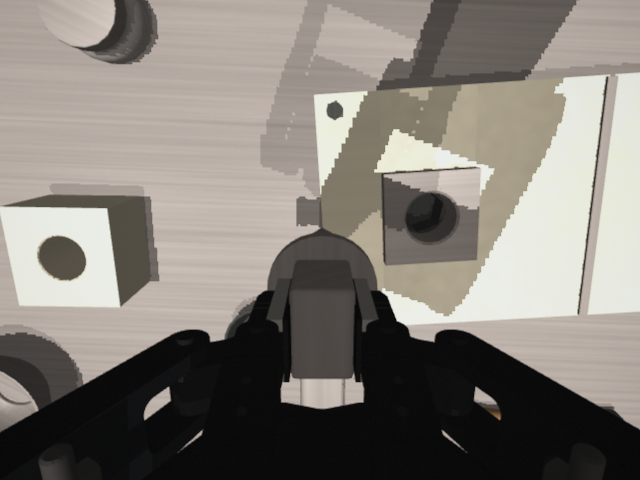

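The wrist view shows the bore at about (431,217) with the crank firmly held. I'll move above it and check crank-to-bore alignment with the two fixed cameras.

>>> {"method": "servo_tool", "body": {
  "commands": [
    [-0.25,1.2,0,0],
    [-0.4,1.8,0,0],
    [-0.4,1.8,0,0],
    [-0.3,1.4,0,0],
    [-0.1,0.75,0,0],
    [0,0,-1,0],
    [0,0,-1.0,0],
    [0,0,-0.5,0],
    [0,0,0,0],
    [0,0,0,0]
  ]
}}

```text
time: 8.75
tcp_pos: [0.5765, -0.0165, 0.1659]
tool_rot: [0.06, -3.14, -0.0]
contact_force: [0.4, 0.0, -2.4]
opening: 0.0212
finger_force: 59.8
```

```bash
python3 - <<'E'
from h import *
np.set_printoptions(precision=4,suppress=True)
ims={}
for c in ["scene","side"]:
    ims[c]=get_image(c)
for t in ["crank","crank_tang","crank_handle"]:
    obs=[]
    for c in ims:
        r=landmark_of(c,t)
        print(t,c,[(np.round(x["pixel"],1),round(x["score"],2)) for x in r[:2]])
        if r: obs.append((ims[c],r[0]["pixel"]))
    if len(obs)==2: print(" ->",*tri(obs))
a=cv2.resize(ims["scene"]["img"][150:330,220:420],(400,360),interpolation=cv2.INTER_CUBIC)
b=cv2.resize(ims["side"]["img"][110:290,230:430],(400,360),interpolation=cv2.INTER_CUBIC)
cv2.imwrite("pics/s3.png",np.hstack([a,b])[:,:,::-1])
o=get_obs();print(o["time"],o["tcp_pos"],o["tool_rot"],o["contact_force"],o["ft_torque"])
# predicted axis pixels for hypotheses
def proj(im,P):
    Rm=R.from_rotvec(im["orientation"]).as_matrix();q=np.array(im["mtx"])@Rm.T@(np.array(P)-im["position"]);return q[:2]/q[2]
t=o["tcp_pos"]
for c in ims: print(c,"tip",proj(ims[c],t-[0,0,.0622]),"flange",proj(ims[c],t-[0,0,.0172]),"bore",proj(ims[c],[.5765,-.0165,.095]))
E
```

```text
crank scene [(array([325.2, 243.5]), 0.87)]
crank side [(array([334.5, 225.8]), 0.83)]
 -> [ 0.5776 -0.0205  0.1013] [np.float64(0.0037023065989924666), np.float64(0.0037023065989924054)]
crank_tang scene [(array([325.5, 213.1]), 0.78)]
crank_tang side [(array([333.4, 179.3]), 0.74)]
 -> [ 0.5807 -0.0163  0.1822] [np.float64(0.00011625595969818403), np.float64(0.00011625595969808263)]
crank_handle scene []
crank_handle side [(array([377.3, 159. ]), 0.69)]
9.15 [ 0.5767 -0.016   0.1666] [-0.0615  3.1405 -0.0002] [-0.0502 -0.1582 -3.9138] [0.0237 0.0519 0.0771]
scene tip [325.9148 243.6403] flange [326.3533 225.5704] bore [325.6015 247.1161]
side tip [330.3859 221.7232] flange [330.7062 198.3255] bore [330.3809 226.6101]
```

View pics/s3.png

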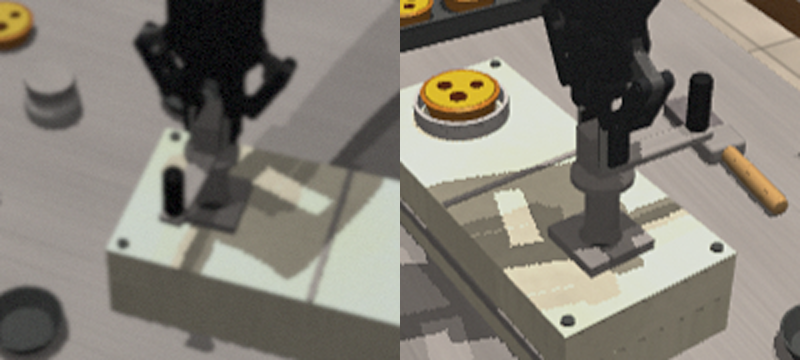

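The tip stands over the bore in both views, with the side-view shank at about column 330 and the bore at 330.4. I'll descend slowly in steps and watch the forces.

>>> {"method": "servo_tool", "body": {
  "commands": [
    [0,0,-0.3,0],
    [0,0,-0.3,0],
    [0,0,-0.3,0],
    [0,0,-0.15,0],
    [0,0,-0.1,0],
    [0,0,0,0]
  ]
}}

```text
time: 9.75
tcp_pos: [0.5764, -0.0159, 0.1546]
tool_rot: [0.062, -3.141, -0.0]
contact_force: [-0.0, -0.4, -3.1]
opening: 0.0212
finger_force: 59.8
```

>>> {"method": "servo_tool", "body": {
  "commands": [
    [0,0,-0.1,0],
    [0,0,-0.1,0],
    [0,0,-0.1,0],
    [0,0,0,0]
  ]
}}

```text
time: 10.15
tcp_pos: [0.5764, -0.0159, 0.1516]
tool_rot: [0.062, -3.141, -0.0]
contact_force: [0.0, 0.0, -3.2]
opening: 0.0212
finger_force: 59.8
```

>>> {"method": "servo_tool", "body": {
  "commands": [
    [0,0,-0.2,0],
    [0,0,-0.2,0],
    [0,0,-0.2,0],
    [0,0,-0.2,0],
    [0,0,-0.2,0],
    [0,0,-0.2,0],
    [0,0,-0.1,0],
    [0,0,0,0]
  ]
}}

```text
time: 10.95
tcp_pos: [0.5764, -0.0159, 0.1386]
tool_rot: [0.062, -3.141, -0.0]
contact_force: [-0.4, 0.3, -3.2]
opening: 0.0213
finger_force: 59.8
```

>>> {"method": "servo_tool", "body": {
  "commands": [
    [0,0,-0.1,0],
    [0,0,-0.1,0],
    [0,0,-0.1,0],
    [0,0,-0.05,0],
    [0,0,0,0]
  ]
}}

```text
time: 11.45
tcp_pos: [0.5765, -0.0159, 0.1352]
tool_rot: [0.062, -3.141, -0.0]
contact_force: [0.2, -0.1, -2.9]
opening: 0.0213
finger_force: 59.8
```

>>> {"method": "servo_tool", "body": {
  "commands": [
    [0,0,-0.05,0],
    [0,0,-0.05,0],
    [0,0,-0.05,0],
    [0,0,-0.05,0],
    [0,0,0,0]
  ]
}}

```text
time: 11.95
tcp_pos: [0.5765, -0.0159, 0.1332]
tool_rot: [0.062, -3.141, -0.0]
contact_force: [0.4, 0.7, -3.4]
opening: 0.0209
finger_force: 59.8
```

>>> {"method": "servo_tool", "body": {
  "commands": [
    [0,0,-0.05,0],
    [0,0,-0.05,0],
    [0,0,0,0]
  ]
}}

```text
time: 12.25
tcp_pos: [0.5765, -0.0159, 0.1322]
tool_rot: [0.062, -3.141, -0.0]
contact_force: [0.1, 0.9, -3.3]
opening: 0.021
finger_force: 59.8
```

>>> {"method": "servo_tool", "body": {
  "commands": [
    [0,0,-0.05,0],
    [0,0,-0.05,0],
    [0,0,0,0]
  ]
}}

```text
time: 12.55
tcp_pos: [0.5766, -0.016, 0.1314]
tool_rot: [-0.062, 3.141, -0.0]
contact_force: [0.2, -0.5, -3.2]
opening: 0.0209
finger_force: 59.7
```

>>> {"method": "servo_tool", "body": {
  "commands": [
    [0,0,-0.05,0],
    [0,0,0,0]
  ]
}}

```text
time: 12.75
tcp_pos: [0.5767, -0.0159, 0.1312]
tool_rot: [-0.062, 3.141, -0.0]
contact_force: [-1.0, 0.8, -1.9]
opening: 0.0209
finger_force: 59.9
```

>>> {"method": "servo_tool", "body": {
  "commands": [
    [0,0,-0.05,0],
    [0,0,0,0]
  ]
}}

```text
time: 12.95
tcp_pos: [0.5768, -0.016, 0.131]
tool_rot: [-0.062, 3.141, -0.0]
contact_force: [-1.4, -0.1, 1.9]
opening: 0.0215
finger_force: 60.3
```

Light contact, about 5 N. Now turning clockwise in small steps, watching for the drop.

>>> {"method": "servo_tool", "body": {
  "commands": [
    [0,0,-0.01,-0.04],
    [0,0,0,-0.04],
    [0,0,0,-0.04],
    [0,0,0,-0.04]
  ]
}}

```text
time: 13.35
tcp_pos: [0.5763, -0.0159, 0.1295]
tool_rot: [-0.192, -3.135, -0.0]
contact_force: [0.1, -0.4, -2.8]
opening: 0.0208
finger_force: 59.6
```

```bash
cat > st.py <<'E'
from h import *
np.set_printoptions(precision=4,suppress=True)
o=get_obs();rv=o["tool_rot"];y=R.from_rotvec(rv).as_matrix()[:,1]
print(o["time"],o["tcp_pos"],"yaw",round(np.arctan2(y[1],y[0]),4),o["contact_force"],o["ft_torque"],o["opening"])
E
python3 st.py
```

```text
13.35 [ 0.5763 -0.0159  0.1295] yaw 1.4483 [ 0.1134 -0.4089 -2.827 ] [-0.0168  0.0497  0.0059] 0.020797375044386873
```

It dropped: z fell and the push vanished. I'll follow it down gently.

>>> {"method": "servo_tool", "body": {
  "commands": [
    [0,0,-0.05,0],
    [0,0,-0.05,0],
    [0,0,0,0]
  ]
}}

```text
time: 13.65
tcp_pos: [0.5763, -0.0159, 0.1288]
tool_rot: [-0.189, -3.135, -0.0]
contact_force: [0.2, -0.2, -3.6]
opening: 0.0211
finger_force: 59.6
```

```bash
python3 st.py
```

```text
13.65 [ 0.5763 -0.0159  0.1288] yaw 1.4505 [ 0.2445 -0.2148 -3.6323] [-0.0302  0.0282  0.0279] 0.021102638832715893
```

>>> {"method": "servo_tool", "body": {
  "commands": [
    [0,0,-0.05,0],
    [0,0,-0.05,0],
    [0,0,-0.05,0],
    [0,0,0,0]
  ]
}}

```text
time: 14.05
tcp_pos: [0.5765, -0.0159, 0.1276]
tool_rot: [-0.19, -3.136, -0.0]
contact_force: [0.5, -0.1, -3.0]
opening: 0.0213
finger_force: 59.6
```

>>> {"method": "servo_tool", "body": {
  "commands": [
    [0,0,-0.08,0],
    [0,0,-0.08,0],
    [0,0,0,0]
  ]
}}

```text
time: 14.35
tcp_pos: [0.5765, -0.0159, 0.126]
tool_rot: [-0.19, -3.136, -0.0]
contact_force: [-0.3, 0.2, -3.5]
opening: 0.0215
finger_force: 59.6
```

```bash
python3 st.py
```

```text
14.35 [ 0.5765 -0.0159  0.126 ] yaw 1.45 [-0.3413  0.1582 -3.4977] [-0.0251  0.0718  0.0237] 0.0214683113023956
```

>>> {"method": "servo_tool", "body": {
  "commands": [
    [0,0,-0.1,0],
    [0,0,-0.1,0],
    [0,0,-0.1,0],
    [0,0,0,0]
  ]
}}

```text
time: 14.75
tcp_pos: [0.5765, -0.0159, 0.1229]
tool_rot: [-0.19, -3.136, -0.0]
contact_force: [-0.4, 0.1, -2.7]
opening: 0.0212
finger_force: 59.6
```

>>> {"method": "servo_tool", "body": {
  "commands": [
    [0,0,-0.1,0],
    [0,0,-0.1,0],
    [0,0,0,0]
  ]
}}

```text
time: 15.05
tcp_pos: [0.5765, -0.0159, 0.1209]
tool_rot: [-0.19, -3.136, -0.0]
contact_force: [-0.1, 0.1, -3.4]
opening: 0.0212
finger_force: 59.6
```

>>> {"method": "servo_tool", "body": {
  "commands": [
    [0,0,-0.1,0],
    [0,0,-0.1,0],
    [0,0,0,0]
  ]
}}

```text
time: 15.35
tcp_pos: [0.5765, -0.0159, 0.1189]
tool_rot: [-0.19, -3.136, -0.0]
contact_force: [0.2, -0.5, -3.1]
opening: 0.0211
finger_force: 59.6
```

>>> {"method": "servo_tool", "body": {
  "commands": [
    [0,0,-0.08,0],
    [0,0,-0.07,0],
    [0,0,0,0]
  ]
}}

```text
time: 15.65
tcp_pos: [0.5765, -0.016, 0.1175]
tool_rot: [-0.19, -3.136, 0.0]
contact_force: [-0.3, 0.1, -3.2]
opening: 0.0213
finger_force: 59.6
```

>>> {"method": "servo_tool", "body": {
  "commands": [
    [0,0,-0.1,0],
    [0,0,-0.1,0],
    [0,0,-0.1,0],
    [0,0,0,0]
  ]
}}

```text
time: 16.05
tcp_pos: [0.5765, -0.0159, 0.1144]
tool_rot: [-0.19, -3.136, -0.0]
contact_force: [-0.9, 0.3, -2.6]
opening: 0.0208
finger_force: 59.6
```

>>> {"method": "servo_tool", "body": {
  "commands": [
    [0,0,-0.05,0],
    [0,0,-0.05,0],
    [0,0,0,0]
  ]
}}

```text
time: 16.35
tcp_pos: [0.5765, -0.0159, 0.1135]
tool_rot: [-0.19, -3.136, -0.0]
contact_force: [-0.9, 0.1, -3.1]
opening: 0.0211
finger_force: 59.6
```

>>> {"method": "servo_tool", "body": {
  "commands": [
    [0,0,-0.05,0],
    [0,0,-0.05,0],
    [0,0,0,0]
  ]
}}

```text
time: 16.65
tcp_pos: [0.5766, -0.016, 0.1127]
tool_rot: [-0.19, -3.136, 0.0]
contact_force: [-0.0, -0.3, -2.2]
opening: 0.0213
finger_force: 59.7
```

>>> {"method": "servo_tool", "body": {
  "commands": [
    [0,0,-0.04,0],
    [0,0,0,0]
  ]
}}

```text
time: 16.85
tcp_pos: [0.5766, -0.0159, 0.1126]
tool_rot: [-0.19, -3.136, 0.0]
contact_force: [-2.1, -1.2, -0.6]
opening: 0.0211
finger_force: 60.1
```

>>> {"method": "servo_tool", "body": {
  "commands": [
    [0,0,-0.04,0],
    [0,0,0,0]
  ]
}}

```text
time: 17.05
tcp_pos: [0.5766, -0.016, 0.1126]
tool_rot: [-0.189, -3.136, 0.0]
contact_force: [-4.1, 0.2, 3.1]
opening: 0.0211
finger_force: 60.6
```

Home: the flange rests at TCP z 0.1126, matching the parking height plus 40 mm. I'll ease the push and turn clockwise.

>>> {"method": "servo_tool", "body": {
  "commands": [
    [0,0,0.05,0],
    [0,0,0,-0.03],
    [0,0,0,-0.05],
    [0,0,0,-0.06],
    [0,0,0,-0.06],
    [0,0,0,-0.05],
    [0,0,0,0]
  ]
}}

```text
time: 17.75
tcp_pos: [0.5763, -0.016, 0.1126]
tool_rot: [-0.579, -3.087, 0.001]
contact_force: [-5.2, -0.6, 5.3]
opening: 0.0209
finger_force: 60.7
```

```bash
python3 st.py
```

```text
17.75 [ 0.5763 -0.016   0.1126] yaw 1.1998 [-5.2328 -0.5746  5.2764] [-0.1132  0.9896  0.0332] 0.020934033303209292
```

>>> {"method": "servo_tool", "body": {
  "commands": [
    [-0.04,0,0.06,0],
    [0,0,0,-0.04],
    [0,0,0,-0.05]
  ]
}}

```text
time: 18.05
tcp_pos: [0.5762, -0.016, 0.1126]
tool_rot: [0.718, 3.058, -0.0]
contact_force: [-2.2, -0.3, 1.2]
opening: 0.0214
finger_force: 60.3
```

```bash
python3 st.py
```

```text
18.05 [ 0.5762 -0.016   0.1126] yaw 1.1095 [-2.2311 -0.3375  1.228 ] [-0.0655  0.5913  0.2449] 0.02138763509940848
```

>>> {"method": "servo_tool", "body": {
  "commands": [
    [0,0,0.03,-0.06],
    [0,0,0,-0.08],
    [0,0,0,-0.08],
    [0,0,0,-0.08],
    [0,0,0,-0.08]
  ]
}}

```text
time: 18.55
tcp_pos: [0.5762, -0.016, 0.1126]
tool_rot: [1.285, 2.866, -0.0]
contact_force: [-1.8, 0.6, -0.2]
opening: 0.0211
finger_force: 60.1
```

```bash
python3 st.py
```

```text
18.55 [ 0.5762 -0.016   0.1126] yaw 0.728 [-1.7648  0.5757 -0.156 ] [-0.0483  0.5144  0.2345] 0.02110518258546075
```

Lateral forces stay low. Continuing.

>>> {"method": "servo_tool", "body": {
  "commands": [
    [0,0,0,-0.08],
    [0,0,0,-0.08],
    [0,0,0,-0.08],
    [0,0,0,-0.08],
    [0,0,0,-0.08]
  ]
}}

```text
time: 19.05
tcp_pos: [0.5762, -0.016, 0.1126]
tool_rot: [1.829, 2.554, 0.0]
contact_force: [-2.0, -0.9, -0.3]
opening: 0.0212
finger_force: 60.2
```

```bash
python3 st.py
```

```text
19.05 [ 0.5762 -0.016   0.1126] yaw 0.3279 [-1.9711 -0.9268 -0.2871] [-0.0047  0.527   0.1932] 0.021224494013944988
```

>>> {"method": "servo_tool", "body": {
  "commands": [
    [0,0,0,-0.08],
    [0,0,0,-0.08],
    [0,0,0,-0.07],
    [0,0,0,-0.06],
    [0,0,0,-0.05],
    [0,0,0,-0.05],
    [0,0,0,-0.05]
  ]
}}

```text
time: 19.75
tcp_pos: [0.5763, -0.0159, 0.1127]
tool_rot: [2.341, 2.094, 0.001]
contact_force: [-1.6, -0.9, 0.0]
opening: 0.0209
finger_force: 60.1
```

```bash
python3 st.py
```

```text
19.75 [ 0.5763 -0.0159  0.1127] yaw -0.111 [-1.5836 -0.8936  0.0271] [-0.0401  0.4652  0.3043] 0.020932053762362783
```

>>> {"method": "servo_tool", "body": {
  "commands": [
    [0,0,0,-0.04],
    [0,0,0,-0.04],
    [0,0,0,-0.03],
    [0,0,0,-0.03]
  ]
}}

```text
time: 20.15
tcp_pos: [0.5763, -0.0159, 0.1127]
tool_rot: [2.482, 1.925, 0.001]
contact_force: [-1.7, -0.5, -2.5]
opening: 0.0212
finger_force: 59.9
```

```bash
python3 st.py
```

```text
20.15 [ 0.5763 -0.0159  0.1127] yaw -0.2513 [-1.6502 -0.4801 -2.4675] [-0.0557  0.1738  0.225 ] 0.021183713572027484
```

>>> {"method": "servo_tool", "body": {
  "commands": [
    [0,0,0,-0.02],
    [0,0,0,-0.02],
    [0,0,0,-0.02]
  ]
}}

```text
time: 20.45
tcp_pos: [0.5762, -0.016, 0.1127]
tool_rot: [2.539, 1.85, 0.001]
contact_force: [0.8, -1.2, -5.5]
opening: 0.0209
finger_force: 59.5
```

```bash
python3 st.py
```

```text
20.45 [ 0.5762 -0.016   0.1127] yaw -0.3115 [ 0.8052 -1.2456 -5.4821] [-0.0936 -0.0781  0.18  ] 0.02093041118136572
```

>>> {"method": "servo_tool", "body": {
  "commands": [
    [0,0,0,-0.02],
    [0,0,0,-0.01]
  ]
}}

```text
time: 20.65
tcp_pos: [0.5762, -0.016, 0.1127]
tool_rot: [2.566, 1.812, 0.001]
contact_force: [0.7, -0.0, -5.3]
opening: 0.0212
finger_force: 59.2
```

```bash
python3 st.py
```

```text
20.65 [ 0.5762 -0.016   0.1127] yaw -0.3412 [ 0.7324 -0.0079 -5.2773] [-0.1315 -0.2605  0.244 ] 0.02115206837425354
```

>>> {"method": "servo_tool", "body": {
  "commands": [
    [0,0,-0.03,-0.01],
    [0,0,0,-0.015],
    [0,0,0,-0.015]
  ]
}}

```text
time: 20.95
tcp_pos: [0.5762, -0.016, 0.1127]
tool_rot: [2.602, 1.76, 0.0]
contact_force: [1.1, -0.9, -7.3]
opening: 0.0205
finger_force: 59.2
```

```bash
python3 st.py
```

```text
20.95 [ 0.5762 -0.016   0.1127] yaw -0.3813 [ 1.1325 -0.8521 -7.3196] [-0.194  -0.2839  0.2376] 0.020524706437120756
```

>>> {"method": "servo_tool", "body": {
  "commands": [
    [0,0,0,-0.01],
    [0,0,0,-0.01],
    [0,0,0,-0.01]
  ]
}}

```text
time: 21.25
tcp_pos: [0.5762, -0.0159, 0.1128]
tool_rot: [2.628, 1.722, 0.0]
contact_force: [2.9, -1.3, -7.9]
opening: 0.021
finger_force: 59.1
```

```bash
python3 st.py
```

```text
21.25 [ 0.5762 -0.0159  0.1128] yaw -0.4108 [ 2.8745 -1.2604 -7.8619] [-0.1999 -0.4352  0.2406] 0.020954803519178063
```

>>> {"method": "servo_tool", "body": {
  "commands": [
    [0,0,-0.04,-0.01],
    [0,0,0,-0.01],
    [0,0,0,-0.01]
  ]
}}

```text
time: 21.55
tcp_pos: [0.5762, -0.016, 0.1127]
tool_rot: [2.653, 1.682, 0.0]
contact_force: [0.9, -0.5, -5.8]
opening: 0.0208
finger_force: 59.4
```

```bash
python3 st.py
```

```text
21.55 [ 0.5762 -0.016   0.1127] yaw -0.4408 [ 0.8994 -0.5202 -5.8498] [-0.1709 -0.2613  0.2572] 0.02077753420551135
```

>>> {"method": "servo_tool", "body": {
  "commands": [
    [0,0,0,-0.01],
    [0,0,0,-0.01]
  ]
}}

```text
time: 21.75
tcp_pos: [0.5762, -0.0159, 0.1127]
tool_rot: [2.67, 1.655, 0.0]
contact_force: [0.8, -0.7, -5.1]
opening: 0.0212
finger_force: 59.4
```

```bash
python3 st.py
```

```text
21.75 [ 0.5762 -0.0159  0.1127] yaw -0.4608 [ 0.8222 -0.7054 -5.1332] [-0.1257 -0.2543  0.2085] 0.021219842259321886
```

>>> {"method": "servo_tool", "body": {
  "commands": [
    [0,0,0,-0.01],
    [0,0,0,-0.01]
  ]
}}

```text
time: 21.95
tcp_pos: [0.5762, -0.016, 0.1127]
tool_rot: [2.686, 1.629, 0.0]
contact_force: [2.3, 0.1, -4.4]
opening: 0.0212
finger_force: 59.4
```

```bash
python3 st.py
```

```text
21.95 [ 0.5762 -0.016   0.1127] yaw -0.4809 [ 2.3     0.066  -4.3735] [-0.0742 -0.185   0.2062] 0.021234095158583724
```

>>> {"method": "servo_tool", "body": {
  "commands": [
    [0,0,0,-0.01],
    [0,0,0,-0.01]
  ]
}}

```text
time: 22.15
tcp_pos: [0.5762, -0.016, 0.1127]
tool_rot: [2.702, 1.602, 0.0]
contact_force: [1.5, -1.1, -4.2]
opening: 0.0212
finger_force: 59.5
```

```bash
python3 st.py;python3 - <<'E'
from h import *
i=get_image("side");cv2.imwrite("pics/s5.png",cv2.resize(i["img"][110:290,190:430],(720,540),interpolation=cv2.INTER_CUBIC)[:,:,::-1])
E
```

```text
22.15 [ 0.5762 -0.016   0.1127] yaw -0.5008 [ 1.5204 -1.13   -4.2354] [-0.1525 -0.1919  0.1922] 0.02120282283881922
```

View pics/s5.png

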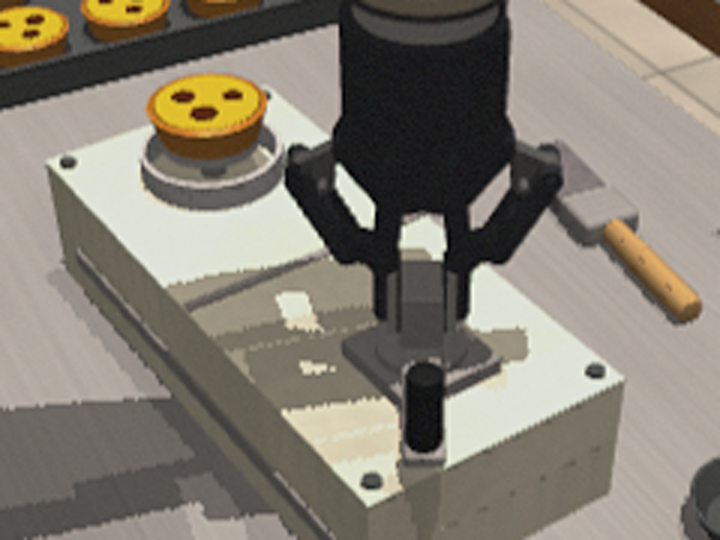

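The tart at (205,115) stands well above its ring at (212,170), and the crank is seated. There's no stop yet, so I'll continue in fine steps.

>>> {"method": "servo_tool", "body": {
  "commands": [
    [0,0,0,-0.01],
    [0,0,0,-0.01]
  ]
}}

```text
time: 22.4
tcp_pos: [0.5762, -0.0159, 0.1127]
tool_rot: [2.718, 1.575, 0.0]
contact_force: [-0.2, 0.2, -3.0]
opening: 0.0209
finger_force: 59.6
```

```bash
python3 st.py
```

```text
22.4 [ 0.5762 -0.0159  0.1127] yaw -0.5208 [-0.1593  0.1601 -2.9595] [-0.0694 -0.1739  0.2116] 0.020942566899237985
```

>>> {"method": "servo_tool", "body": {
  "commands": [
    [0,0,0,-0.01],
    [0,0,0,0]
  ]
}}

```text
time: 22.6
tcp_pos: [0.5762, -0.016, 0.1127]
tool_rot: [2.726, 1.561, 0.0]
contact_force: [0.2, 0.1, -3.3]
opening: 0.0211
finger_force: 59.7
```

```bash
python3 st.py
```

```text
22.6 [ 0.5762 -0.016   0.1127] yaw -0.5305 [ 0.1899  0.0738 -3.3263] [-0.1225 -0.1887  0.188 ] 0.021132223104993568
```

>>> {"method": "servo_tool", "body": {
  "commands": [
    [0,0,0,-0.01],
    [0,0,0,0]
  ]
}}

```text
time: 22.8
tcp_pos: [0.5762, -0.016, 0.1127]
tool_rot: [2.734, 1.548, 0.0]
contact_force: [0.1, -1.3, -3.2]
opening: 0.0212
finger_force: 59.7
```

```bash
python3 st.py
```

```text
22.8 [ 0.5762 -0.016   0.1127] yaw -0.5404 [ 0.1415 -1.3262 -3.2347] [-0.1205 -0.1482  0.1254] 0.021211761090017215
```

>>> {"method": "servo_tool", "body": {
  "commands": [
    [0,0,0,-0.01],
    [0,0,0,-0.005]
  ]
}}

```text
time: 23.0
tcp_pos: [0.5763, -0.0159, 0.1127]
tool_rot: [2.745, 1.527, 0.0]
contact_force: [0.9, -1.0, -3.0]
opening: 0.0209
finger_force: 59.8
```

```bash
python3 st.py
```

```text
23.0 [ 0.5763 -0.0159  0.1127] yaw -0.5554 [ 0.8984 -1.0288 -2.9752] [-0.1057 -0.1686  0.2881] 0.02085849445831139
```

>>> {"method": "servo_tool", "body": {
  "commands": [
    [0,0,0,-0.01],
    [0,0,0,0]
  ]
}}

```text
time: 23.2
tcp_pos: [0.5762, -0.0159, 0.1127]
tool_rot: [2.752, 1.515, 0.0]
contact_force: [0.5, -0.8, -2.1]
opening: 0.0211
finger_force: 59.9
```

```bash
python3 st.py
```

```text
23.2 [ 0.5762 -0.0159  0.1127] yaw -0.5645 [ 0.513  -0.8403 -2.1188] [-0.1382 -0.1755  0.4381] 0.02105499160799522
```

>>> {"method": "servo_tool", "body": {
  "commands": [
    [0,0,0,-0.01],
    [0,0,0,0]
  ]
}}

```text
time: 23.4
tcp_pos: [0.5763, -0.0159, 0.1127]
tool_rot: [2.759, 1.501, 0.0]
contact_force: [0.6, 0.2, -2.1]
opening: 0.021
finger_force: 60.0
```

```bash
python3 st.py
```

```text
23.4 [ 0.5763 -0.0159  0.1127] yaw -0.5742 [ 0.6361  0.214  -2.0934] [-0.1128 -0.1397  0.5943] 0.020984048571390444
```

Torque has risen sharply, so this is the stop. I'm easing back at once, and I went one step too far: the reading reached 0.59 N m.

>>> {"method": "servo_tool", "body": {
  "commands": [
    [0,0,0,0.025],
    [0,0,0,0]
  ]
}}

```text
time: 23.6
tcp_pos: [0.5763, -0.016, 0.1127]
tool_rot: [-2.742, -1.533, -0.001]
contact_force: [0.5, -0.9, -1.8]
opening: 0.0213
finger_force: 59.9
```

```bash
python3 st.py
```

```text
23.6 [ 0.5763 -0.016   0.1127] yaw -0.5509 [ 0.4573 -0.9405 -1.8258] [-0.1478 -0.2123  0.0701] 0.021348212557940376
```

>>> {"method": "servo_tool", "body": {
  "commands": [
    [0,0,0,0],
    [0,0,0,0],
    [0,0,0,0],
    [0,0,0,0],
    [0,0,0,0],
    [0,0,0,0],
    [0,0,0,0]
  ],
  "gripper": 5
}}

```text
time: 24.3
tcp_pos: [0.5762, -0.0159, 0.1126]
tool_rot: [-2.741, -1.535, -0.0]
contact_force: [-0.2, -0.2, -0.5]
opening: 0.0503
finger_force: 0.0
```

>>> {"method": "servo_tool", "body": {
  "commands": [
    [0,0,0.5,0],
    [0,0,1,0],
    [0,0,1.5,0],
    [0,0,2,0],
    [0,0,2,0],
    [0,0,2,0],
    [0,0,2,0],
    [0,0,2,0],
    [0,0,1,0],
    [0,0,0,0],
    [0,0,0,0]
  ]
}}

```text
time: 25.4
tcp_pos: [0.5759, -0.0159, 0.2524]
tool_rot: [-2.741, -1.535, 0.0]
contact_force: [-0.7, 0.1, -0.2]
opening: 0.0498
finger_force: 0.0
```

```bash
python3 st.py;python3 - <<'E'
from h import *
i=get_image("side");cv2.imwrite("pics/s6.png",cv2.resize(i["img"][110:290,190:430],(720,540),interpolation=cv2.INTER_CUBIC)[:,:,::-1])
E
```

```text
25.4 [ 0.5759 -0.0159  0.2524] yaw -0.55 [-0.6831  0.1041 -0.1744] [-0.0382  0.0044  0.0288] 0.0498412862866918
```

View pics/s6.png

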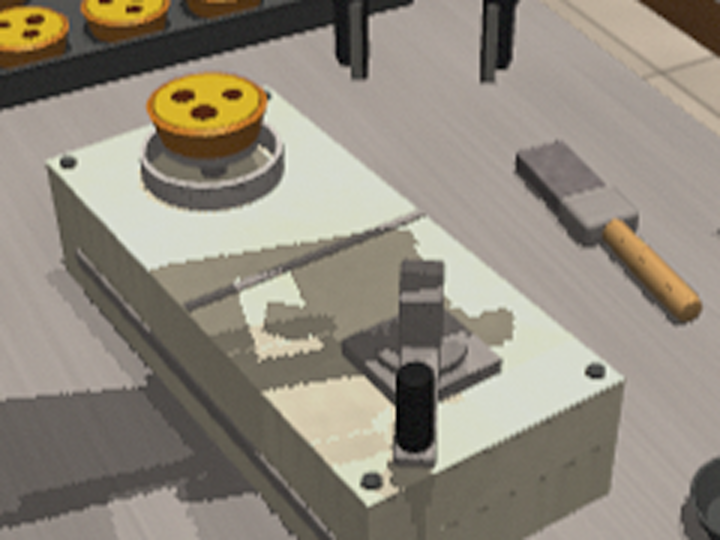

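The crank is seated with its flange on the block at (420,350). The tart is fully up at (205,115) and the gripper is clear. I'm handing in.

```bash
python3 -c "
from bench import *
print(close_job())"
```

```text
the job is handed in; nothing more can be done
None
```

I seated the crank fully home, turned it clockwise to the stop so the tart is fully raised, let go and handed the job in; at the stop, the wrist torque read 0.59 N m for one step, above the roughly 0.5 N m limit, and I backed it off at once.

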